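# Press the push nut home on the feeder roller's shaft

### The job

Take the black pusher tube, put it over the upright shaft of the feeder bracket and press the steel push nut straight down the shaft with it until the nut holds the orange roller tight: past the steady drag of the teeth and the first touch, on until the spring under the roller is about half squeezed, but never flat. Then lift the tube off and stand it upright on the bench, well away from the bracket. Do not press on the nut with the fingers, and leave the white tube, the pliers and the solder reel where they are.

Things in the scene. Friction and masses are not known exactly. Their poses are not given: they have to be found in the camera images.
- pusher: Black ribbed pusher tube, 26 mm outer diameter, 50 mm tall, open at both ends, with a 14 mm bore that passes freely over the shaft; its end face presses on the push nut. Loose, standing upright on the bench; may be gripped at any yaw. About 50 g. Origin: centre of its lower end, z up along the bore.
- white_pusher: White smooth tube of the same outer size (26 mm by 50 mm) but with an 8 mm bore, too small for this shaft: leave it alone. Its place and the black tube's may be swapped. Origin: centre of its lower end.
- bracket: Feeder bracket, fixed to the bench: grey plate 110 x 80 x 10 mm with four screws and a low lip, a dark boss and a plain upright steel shaft of 10 mm diameter in its middle. Origin: centre of the plate's underside (bench level), z up along the shaft. On the shaft, going up: boss, brass shim sleeve (30 mm diameter), wave spring with steel plate, orange roller, push nut.
- shaft_tip (a point): Centre of the top end of the shaft, 114 mm above the bench. The last 12 mm taper from the full 10 mm diameter to 3 mm at the tip.
- push_nut: Steel push nut, dished disc of 22 mm diameter, 5 mm tall, already started on the shaft, its underside 88 to 96 mm above the bench; it stays level. Its teeth drag on the shaft with a steady 9 to 13 N while it slides and hold it where it is left. Origin: centre of its underside, z up.
- neck_region (a point): Point on the shaft's axis 71 mm above the bench, fixed to the bracket. The orange roller (44 mm diameter, 11 mm thick) has a neck, 19 mm diameter, 13 mm tall, on which the nut must bear. The neck's top is within 8 mm above or below this point: shims differ, so it must be felt. From first touch the push rises about 2 N per mm; the spring is flat after 6 mm (half: 3 mm, 6 N).
- pliers: Long-nose pliers with blue grips, 62 x 134 x 12 mm, lying on the bench; a bystander. Origin: centre of the underside.
- spool: Reel of solder wire with blue flanges, 54 mm diameter, 43 mm tall, standing on the bench; a bystander. Origin: centre of the underside.
There are look-alikes about, which are no part of the job. What is meant by the pusher is not purple, and is the smaller of those in its own colour.

How it is judged (in metres and radians):
On the way, in this order (a step that is already met when the one before it is completed fails the run):
1. the black tube is over the shaft's end before the spring is squeezed (horizontal distance between pusher and shaft_tip below 0.006 m and z of pusher in the frame of shaft_tip below -0.008 m and angle between pusher's own z axis and vertical below 0.2 rad and distance between spring_plate_c0 and shims_c0 above 0.0193 m), for 0.1 s.
2. with the tube over the shaft, the nut is pressed on until it squeezes the roller's spring (horizontal distance between pusher and shaft_tip below 0.006 m and z of pusher in the frame of shaft_tip below -0.008 m and angle between pusher's own z axis and vertical below 0.2 rad and distance between spring_plate_c0 and shims_c0 below 0.0187 m), for 0.2 s.
At the end, for the whole second after the job is handed in: The push nut by its own bite keeps the roller's spring squeezed by 1.3 to 4.6 mm of its 6 mm (gauged as the distance of the spring plate from the shims: 20 mm free, 14 mm flat), and the black tube stands upright (within 0.1 rad) and at rest on the bench, at least 85 mm from the shaft's axis (distance between spring_plate_c0 and shims_c0 between 0.0154 and 0.0187 m and height (world z) of pusher between -0.004 and 0.004 m and angle between pusher's own z axis and vertical below 0.1 rad and horizontal distance between pusher and shaft_tip above 0.085 m and linear speed of pusher below 0.01 m/s); the robot touches nothing.
It fails at once if the roller's spring is squeezed flat (more than 5.2 mm of its 6 mm) (distance between spring_plate_c0 and shims_c0 below 0.0148 m).
It fails at once if the fingers press on the push nut (more than 3 N) (contact force between the fingers and push_nut above 3 N).
It fails at once if the white tube is pushed about (more than 25 mm) (distance of white_pusher from where it was at the start of the episode above 0.025 m).
It fails at once if the pair of pliers is pushed about (more than 25 mm) (distance of pliers from where it was at the start of the episode above 0.025 m).
It fails at once if the solder reel is pushed about (more than 25 mm) (distance of spool from where it was at the start of the episode above 0.025 m).
It also fails if it takes over 67 s, if anything falls off the work surface, if the arm or the gripper's body presses on something with over 40 N, if the wrist force passes 120 N, or if a joint passes its speed limit or range.

### The arm

A 6-joint arm with a two-finger parallel gripper is mounted at the origin on a cart in front of the work surface, level with it; the furniture and walls round the work are solid. World frame = base frame: x ahead of the robot, y to its left, z up, the work surface at z = 0. Lengths are in m, angles in degrees, forces in N, time in s.
With the tool pointing down it reaches from about 0.4 to 0.825 m from the base axis. Payload 7 kg.
Tool frame: the origin (TCP) lies at the very end of the fingers, on their centre line; the grasp point (between the pads) lies 19 mm behind it; x points along the fingers, y is the direction in which the jaws open and shut, and the axes are right-handed (so a half turn about x gives the same grasp; the last joint's range is limited). The gripper opens to 88 mm and grips with 3 to 60 N. Pads are 19 mm wide; open, the fingers measure 130 mm over their backs; the gripper's body (78 mm by 193 mm) begins 47 mm behind the grasp point.
Start: joints at [85.72, 20.546, 0.682, 0, -70.136, -16.507], TCP at [0.24, 0.631, 0.227] pointing down, gripper open.
Joint ranges: [-176.03, 176.03], [-82.01, 121.73], [-58.28, 71.71], [-173.87, 95.51], [-174.79, -0.11], [-173.66, 173.66]. Speed limits (degrees/s): [136.94, 136.94, 172.46, 180, 180, 180].

### API

Orientations are given as [roll, pitch, yaw] about the fixed x, y, z axes, in that order (R = Rz(yaw) Ry(pitch) Rx(roll)).
In Python, from plant import monitor, eyes, ticket gives the robot as it stands. The module is installed in compiled form; this text tells all that it offers.
- The arm moves only by the shell command python3 -m crank 'ROWS'. ROWS is JSON, a list of rows, each an object with "linear": the shift along the world's x, y, z in units of 60 mm (1.0 is 60 mm), a list of three; "rot": the turn, a rotation vector about the world's x, y, z in units of 5 degrees (1.0 is 5 degrees), a list of three; "hand": the opening, from 0 (shut) to 1 (fully open). In form: [{"linear": [tx, ty, tz], "rot": [ax, ay, az], "hand": hand}, ...]. A call has 1 to 20 rows; each row shifts and turns the pose as measured when the row begins; what a row does not reach is not made up. A row lasts 1/8 s, in which the tool goes at most 62.5 mm and 10.7 degrees, less where a joint would pass 70% of its speed; a pose out of reach is approached as far as the arm can. A call is refused whole if a number of a shift passes 1 or a number of a turn 1, either way. A call with a gripper value outside its range is refused whole. The fingers move at their own pace and stop on an object; the grip force is fixed at half the most. Time passes only in rows, so rows that do not move let the fingers close. It gives the time, the measured TCP pose, the force and the opening at its end, in the units of the state.
- monitor.get_obs(): the state, without advancing time (a new reading comes with each control period).
- eyes.snapshot(name): name is "scene" or "top" or "wrist"; returns a dict with "image" (480x640x3 uint8, red, green, blue), "depth" (480x640 float32, m along the optical axis (not along the pixel's ray), 0 where there is no reading), "K" (3x3 intrinsics, pixels), "camera_from_world" (4x4, takes a point from world to camera coordinates); the wrist camera has in their place "hand_eye" (4x4, takes a point from camera to tool coordinates, whose origin is the TCP and whose axes are the tool frame's). Camera axes: x right, y up, looking along -z (the intrinsics and any distortion apply to the point x, -y, -z); pixel columns grow to the right and rows downward; lengths in m; the calibration is good to about 2 mm. A picture is of the moment at which its call begins: read the wrist's pose just before it.
- ticket.close_job(): hands the job in, once; it reports no verdict.
The state is a dict: "clock": time; "joint_pos": joint angles; "qvel": joint speeds; "tau": joint torques, N m; "tool_pos": TCP position; "orientation": TCP orientation; "force": force on the tool from outside, world axes, zero at the start; "moment": the same for the moment, N m; "opening": finger opening in m.
Only numpy, scipy, OpenCV 4.12 (cv2) and the standard library are available. Lean on these libraries where they do the work, as an engineer would, in place of code of your own. Each camera call takes 0.05 s, during which the arm holds its last target.

## Working session

There is one attempt and no reset: what is moved stays moved. The work goes in short steps, Python scripts to look and compute and a shell command to move; the robot and the scene stay as the last step left them, time stands still between calls to the robot, and variables do not carry over. Pictures are saved under pics/ and viewed, and the job is handed in when it is done.

```bash
mkdir -p pics
cat > h.py <<'E'
import numpy as np, cv2
from plant import monitor, eyes, ticket
def snap(n,f):
    o=monitor.get_obs(); d=eyes.snapshot(n); cv2.imwrite('pics/'+f,d['image'][:,:,::-1]); np.savez('pics/'+f+'.npz',**{k:v for k,v in d.items()}, tp=o['tool_pos'],ori=o['orientation']); return d
def campose(d):
    if 'camera_from_world' in d: return np.linalg.inv(d['camera_from_world'])
    from scipy.spatial.transform import Rotation as R
    T=np.eye(4);T[:3,:3]=R.from_euler('xyz',d['ori'],degrees=True).as_matrix();T[:3,3]=d['tp'];return T@d['hand_eye']
def ray(d,u,v,z):
    W=campose(d);K=d['K'];r=np.array([(u-K[0,2])/K[0,0],-(v-K[1,2])/K[1,1],-1.])
    r=W[:3,:3]@r;c=W[:3,3];return c+r*(z-c[2])/r[2]
def pt(d,u,v):
    W=campose(d);K=d['K'];z=d['depth'][v,u];r=np.array([(u-K[0,2])/K[0,0],-(v-K[1,2])/K[1,1],-1.])*z
    return W[:3,:3]@r+W[:3,3]
def proj(d,p):
    c=np.linalg.inv(campose(d))@np.append(p,1);K=d['K'];return K[0,0]*c[0]/-c[2]+K[0,2],K[1,1]*-c[1]/-c[2]+K[1,2]
def load(f): return dict(np.load('pics/'+f+'.npz'))
E
python3 - <<'E'
from h import *
print(monitor.get_obs())
for n in('scene','top','wrist'):
    d=snap(n,n+'0.png');print([k for k in d if k not in('image','depth')],d['K'])
    print(campose(load(n+'0.png')).round(3))
E
```

```text
{'clock': 0.0, 'joint_pos': array([ 8.57196716e+01,  2.05904669e+01,  6.33417519e-01, -1.95243429e-02,
       -7.01370813e+01, -1.65048557e+01]), 'qvel': array([ 0.04132674,  0.01454087, -0.08191134,  0.08389506, -0.02002487,
       -0.11513801]), 'tau': array([-9.27269211e-04, -5.82720459e+01,  2.93044746e+01,  6.99720070e+00,
        7.10932160e-03, -1.53370070e-04]), 'tool_pos': array([0.23941087, 0.63058115, 0.2256328 ]), 'orientation': array([  95.47287439,   89.90409601, -105.31895864]), 'force': array([0.84235999, 0.6666275 , 0.54010384]), 'moment': array([0.01465829, 0.05490924, 0.02999882]), 'opening': 0.0876798999629175}
['K', 'camera_from_world'] [[460.40067981   0.         319.86747411]
 [  0.         460.40067981 231.71235956]
 [  0.           0.           1.        ]]
[[ 0.568  0.6   -0.564  0.055]
 [-0.823  0.415 -0.388 -0.126]
 [ 0.001  0.684  0.729  0.727]
 [ 0.     0.     0.     1.   ]]
['K', 'camera_from_world'] [[486.34506582   0.         326.19902398]
 [  0.         486.34506582 235.8227891 ]
 [  0.           0.           1.        ]]
[[ 0.021  0.986 -0.168  0.377]
 [-0.999  0.025  0.021  0.217]
 [ 0.025  0.168  0.986  1.106]
 [ 0.     0.     0.     1.   ]]
['K', 'hand_eye'] [[331.0730117    0.         321.09379332]
 [  0.         331.0730117  239.37598961]
 [  0.           0.           1.        ]]
[[-0.355  0.899  0.255  0.308]
 [-0.935 -0.342 -0.094  0.606]
 [ 0.003 -0.272  0.962  0.385]
 [ 0.     0.     0.     1.   ]]
```

View pics/scene0.png

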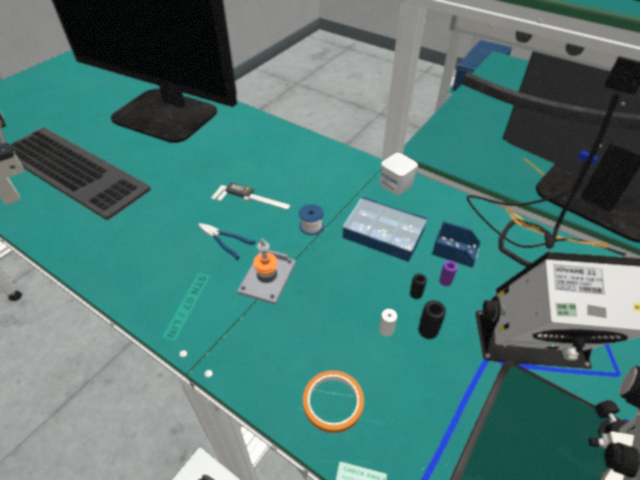

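View pics/top0.png

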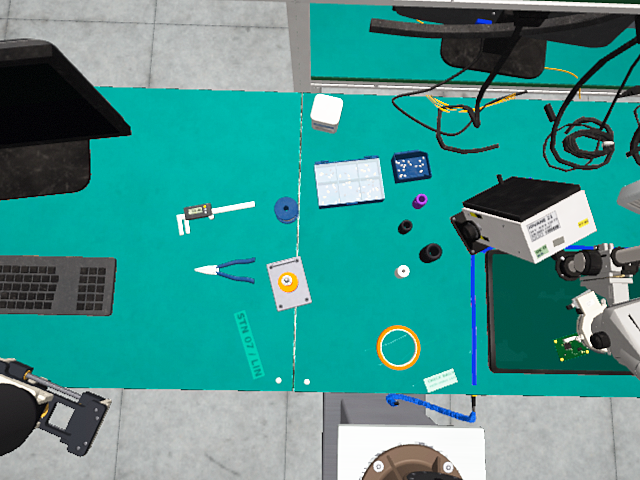

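View pics/wrist0.png

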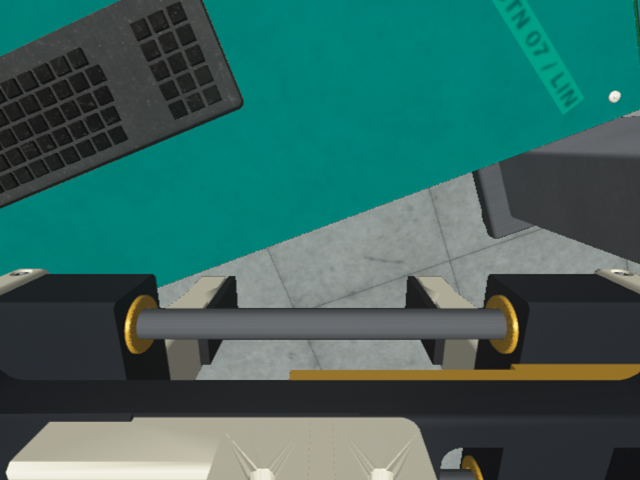

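Candidates in the top view are the small black tube (405,227), the large black tube (430,253), the purple tube (421,201) and the white tube (402,271). The pusher is the smaller black one at (405,227). The shaft and bracket are at about (289,282). Next I'll check a close crop and measure.

Run:
```python
from h import *
t=load('top0.png');s=load('scene0.png')
a=cv2.resize(t['image'][180:310,370:470,::-1],None,fx=4,fy=4)
b=cv2.resize(t['image'][240:320,250:330,::-1],None,fx=5,fy=5)
c=cv2.resize(s['image'][225:315,225:310,::-1],None,fx=4.4,fy=4.4)
h=max(x.shape[0] for x in(a,b,c)); 
o=np.hstack([cv2.copyMakeBorder(x,0,h-x.shape[0],0,0,0) for x in(a,b)])
cv2.imwrite('pics/crop0.png',o);cv2.imwrite('pics/crop1.png',np.hstack([cv2.resize(s['image'][225:315,225:310,::-1],None,fx=4.4,fy=4.4),cv2.resize(s['image'][255:345,370:455,::-1],None,fx=4.4,fy=4.4)]))
# heights/tops from depth
P=np.array([[pt(t,u,v) for u in range(640)] for v in range(480)])
np.save('pics/P.npy',P)
hsv=cv2.cvtColor(t['image'],cv2.COLOR_RGB2HSV)
for nm,(u,v) in dict(small=(405,227),big=(430,253),pur=(421,201),wh=(402,271),shaft=(289,282),pl=(235,270),sp=(286,209)).items():
    w=P[v-22:v+22,u-22:u+22].reshape(-1,3)
    zz=w[:,2];print(nm,'zmax',np.percentile(zz,99.5).round(4),'bench',np.percentile(zz,10).round(4))
    top=w[zz>np.percentile(zz,99)-.006]; print('   top centroid',((top.min(0)+top.max(0))/2).round(4),'size',(top.max(0)-top.min(0)).round(4),len(top))
```

```text
small zmax 0.054 bench -0.0026
   top centroid [0.4883 0.0966 0.5758] size [0.2229 0.2416 1.0599] 83
big zmax 0.0756 bench -0.0026
   top centroid [0.4602 0.0809 0.5871] size [0.1667 0.2729 1.0373] 148
pur zmax 0.053 bench -0.0025
   top centroid [0.5345 0.094  0.576 ] size [0.3151 0.2468 1.0595] 100
wh zmax 0.0535 bench -0.0027
   top centroid [0.454  0.099  0.5758] size [0.1541 0.2367 1.0599] 105
shaft zmax 0.1135 bench -0.0
   top centroid [0.4195 0.2502 0.6034] size [0.0851 0.0657 1.0047] 31
pl zmax 0.3692 bench -0.0023
   top centroid [0.4442 0.3327 0.5566] size [0.1345 0.2306 1.0983] 273
sp zmax 1.1057 bench -0.0028
   top centroid [0.5108 0.2651 0.5732] size [0.2678 0.0956 1.065 ] 367
```

View pics/crop0.png

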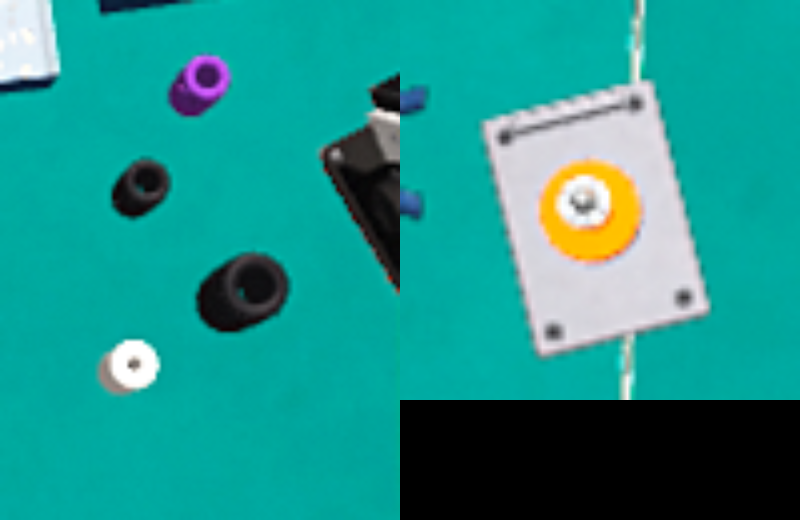

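View pics/crop1.png

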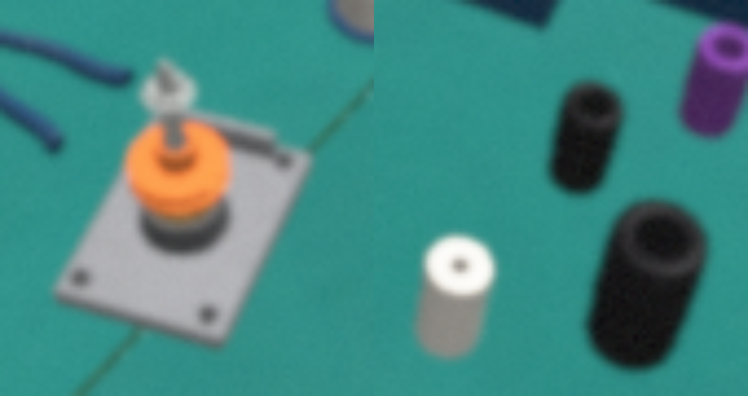

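The crop shows the small black ribbed tube with a wide bore. Its top centre is near (406.7,225), to the left of and behind the larger black tube. Next I'll get the coordinates of each object's top.

Run:
```python
from h import *
t=load('top0.png');s=load('scene0.png')
P=np.load('pics/P.npy');P[t['depth']==0]=-9
print('rays top: small',ray(t,406.7,225,.05),'big',ray(t,433.2,251.,.075),'wh',ray(t,403.2,270.6,.05),'pur',ray(t,421.7,198.7,.05),'shaft',ray(t,286.3,280.3,.114),'nut',ray(t,286.7,280.2,.095))
print('scene: small',ray(s,370+222/4.4,255+104/4.4,.05),'wh',ray(s,370+460/4.4,255+265/4.4,.05),'shaft',ray(s,225+162/4.4,225+63/4.4,.114))
for nm,(u,v),lo,hi in [('small',(405,227),.04,.06),('big',(430,253),.06,.085),('wh',(402,271),.04,.06),('pur',(421,201),.04,.06),('nut',(287,280),.085,.12),('roller',(289,282),.05,.085),('spool',(286,209),.035,.05),('pl',(235,270),.004,.02),('plate',(290,283),.006,.014)]:
    r=40 if nm in('pl','plate') else 16
    w=P[v-r:v+r,u-r:u+r].reshape(-1,3);w=w[(w[:,2]>lo)&(w[:,2]<hi)]
    mid=(w.min(0)+w.max(0))/2
    print(nm,mid.round(4),(w.max(0)-w.min(0)).round(4),len(w),w[:,2].max().round(4))
```

```text
rays top: small [0.58577917 0.01691661 0.05      ] big [ 0.52532198 -0.03516199  0.075     ] wh [0.4841001 0.0253213 0.05     ] pur [ 0.64672442 -0.01729329  0.05      ] shaft [0.45231757 0.27571173 0.114     ] nut [0.45398791 0.27600944 0.095     ]
scene: small [0.58668589 0.01421514 0.05      ] wh [ 0.56804722 -0.09770326  0.05      ] shaft [0.45447327 0.27505644 0.114     ]
small [0.5867 0.0174 0.0466] [0.0263 0.0259 0.0132] 91 0.0532
big [ 0.5262 -0.0371  0.068 ] [0.0353 0.037  0.0157] 183 0.0759
wh [0.4846 0.025  0.0477] [0.0244 0.0247 0.0134] 106 0.0544
pur [ 0.6469 -0.0167  0.0469] [0.0257 0.0254 0.0133] 91 0.0536
nut [0.4553 0.2763 0.1015] [0.0188 0.0189 0.0289] 85 0.116
roller [0.4547 0.2767 0.0592] [0.0413 0.0412 0.0183] 189 0.0683
spool [0.6195 0.2862 0.0418] [0.0518 0.0537 0.0124] 423 0.048
pl [0.484  0.3998 0.0103] [0.1791 0.1838 0.0125] 754 0.0165
plate [0.4458 0.2906 0.01  ] [0.1406 0.1502 0.008 ] 1283 0.014
```

Run:
```python
from h import *
from scipy.spatial.transform import Rotation as R
o=monitor.get_obs();r=R.from_euler('xyz',o['orientation'],degrees=True).as_matrix();print(r.round(3),o['tool_pos'])
print('jaw angle',np.degrees(np.arctan2(r[1,1],r[0,1])))
```

```text
[[-0.    -0.355 -0.935]
 [-0.001 -0.935  0.355]
 [-1.     0.001 -0.   ]] [0.2394357  0.63071093 0.22582539]
jaw angle -110.79089879219327
```

```bash
python3 -m crank '[{"linear":[0.41,-0.73,0],"rot":[0,0,0.3],"hand":1},{"linear":[0.41,-0.73,0],"rot":[0,0,0.3],"hand":1},{"linear":[0.41,-0.73,0],"rot":[0,0,0.3],"hand":1},{"linear":[0.41,-0.73,0],"rot":[0,0,0.3],"hand":1},{"linear":[0.41,-0.73,0],"rot":[0,0,0.3],"hand":1},{"linear":[0.41,-0.73,0],"rot":[0,0,0.3],"hand":1},{"linear":[0.41,-0.73,0],"rot":[0,0,0.3],"hand":1},{"linear":[0.41,-0.73,0],"rot":[0,0,0.3],"hand":1},{"linear":[0.41,-0.73,0],"rot":[0,0,0.3],"hand":1},{"linear":[0.41,-0.73,0],"rot":[0,0,0.3],"hand":1},{"linear":[0.41,-0.73,0],"rot":[0,0,0.3],"hand":1},{"linear":[0.41,-0.73,0],"rot":[0,0,0.3],"hand":1},{"linear":[0.41,-0.73,0],"rot":[0,0,0.3],"hand":1},{"linear":[0.41,-0.73,0],"rot":[0,0,0.3],"hand":1}]'
cat >> h.py <<'E'
def st():
    from scipy.spatial.transform import Rotation as R
    o=monitor.get_obs();r=R.from_euler('xyz',o['orientation'],degrees=True).as_matrix()
    print('t',round(o['clock'],2),'tcp',o['tool_pos'].round(4),'jaw',round(float(np.degrees(np.arctan2(r[1,1],r[0,1]))),2),'tilt x,y',r[:2,0].round(4),'F',o['force'].round(2),'M',o['moment'].round(2),'op',round(o['opening'],4),'q',o['joint_pos'].round(1)); return o
E
python3 -c "
from h import *
st();snap('wrist','w1.png')"
```

```text
clock: 1.9
tool_pos: [0.5887, -0.0015, 0.2228]
orientation: [96.1, 89.8, -82.6]
force: [1.4, 0.9, 0.3]
opening: 0.0878
t 1.9 tcp [ 0.5887 -0.0015  0.2228] jaw -88.73 tilt x,y [ 0.0005 -0.0042] F [1.43 0.92 0.28] M [ 0.14 -0.12 -0.01] op 0.0878 q [ 19.   12.6 -11.    0.3 -66.4  72.1]
```

View pics/w1.png

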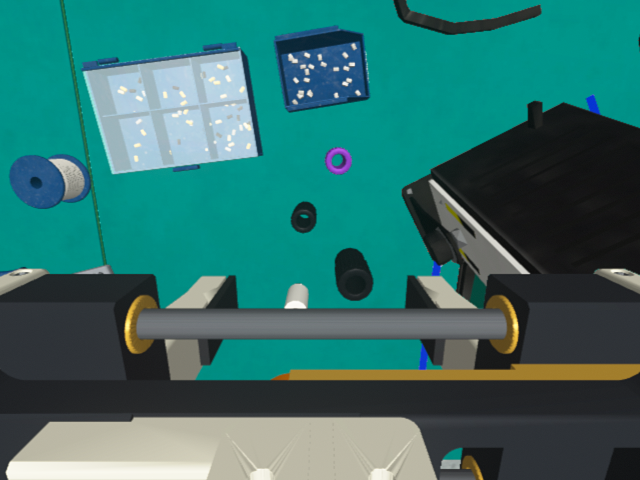

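The wrist view shows the small black tube's top at about (304,212), the purple tube at (338,160), the large black tube at (352,275) and the white tube at (297,295). I'll refine the small tube's position.

Run:
```python
from h import *
d=load('w1.png');c=d['image'][190:245,270:340,::-1];cv2.imwrite('pics/w1c.png',cv2.resize(c,None,fx=8,fy=8,interpolation=cv2.INTER_CUBIC))
for z in(0.,.05): print(z,proj(d,[.586,.0165,z]))
m=(d['image'].max(2)<75).astype('uint8')[190:245,270:340]
n,l,s,ce=cv2.connectedComponentsWithStats(m);print(s,ce)
```

```text
0.0 (np.float64(305.47897225581795), np.float64(212.5093346682282))
0.05 (np.float64(303.51123904797635), np.float64(221.984365823302))
[[   0    0   70   55 3254]
 [  21   12   25   31  596]] [[34.67486171 26.97480025]
 [33.54530201 27.13758389]]
```

View pics/w1c.png

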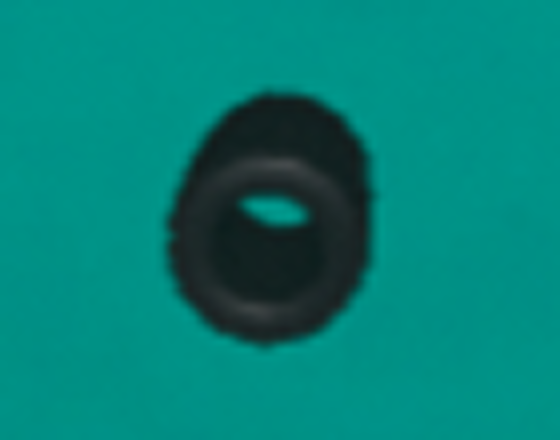

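```bash
python3 -c "
from h import *
d=load('w1.png');p=ray(d,303.2,220.0,.05);print(p)
print((np.array([.5865,.0165,.1])-monitor.get_obs()['tool_pos'])/.06)"
```

```text
[0.58807356 0.01683445 0.05      ]
[-0.06900266  0.370895   -2.03793841]
```

```bash
python3 -m crank '[{"linear":[-0.03,0.31,0],"rot":[0,0,-0.25],"hand":1},{"linear":[0,0,-0.5],"rot":[0,0,0],"hand":1},{"linear":[0,0,-0.5],"rot":[0,0,0],"hand":1},{"linear":[0,0,-0.5],"rot":[0,0,0],"hand":1},{"linear":[0,0,-0.5],"rot":[0,0,0],"hand":1},{"linear":[0,0,0],"rot":[0,0,0],"hand":1}]'
python3 -c "
from h import *
st();d=snap('wrist','w2.png');print(proj(load('w2.png'),[.587,.0168,.05]))"
```

```text
clock: 2.7
tool_pos: [0.5886, 0.0102, 0.0978]
orientation: [74.1, 89.6, -106.2]
force: [-0.3, -0.5, 0.4]
opening: 0.0876
t 2.7 tcp [0.5886 0.0102 0.0978] jaw -90.37 tilt x,y [-0.0019 -0.0066] F [-0.31 -0.55  0.37] M [-0.07  0.06  0.02] op 0.0876 q [ 20.2  19.1 -20.    0.4 -51.1  69.1]
(np.float64(312.0471644485513), np.float64(262.56947389711337))
```

View pics/w2.png

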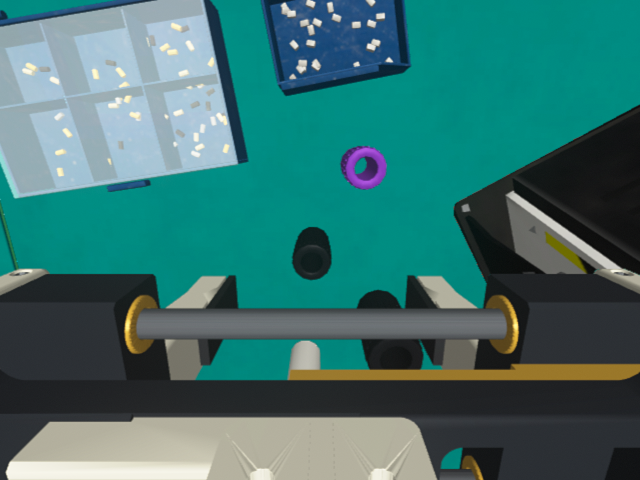

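The black tube's top is at (312,261), against a predicted (312,262.6). The purple and large black tubes are clear of the fingers, so I'll descend.

```bash
python3 -m crank '[{"linear":[-0.03,0.12,0],"rot":[0.08,-0.02,0],"hand":1},{"linear":[0,0.02,-0.3],"rot":[0,0,0],"hand":1},{"linear":[0,0,-0.3],"rot":[0,0,0],"hand":1},{"linear":[0,0,-0.3],"rot":[0,0,0],"hand":1},{"linear":[0,0,-0.2],"rot":[0,0,0],"hand":1},{"linear":[0,0,0],"rot":[0,0,0],"hand":1}]'
python3 -c "
from h import *
st()"
```

```text
clock: 3.5
tool_pos: [0.5934, 0.0228, 0.0411]
orientation: [-159.1, 88.9, 20.7]
force: [-0.3, 0.6, 0.0]
opening: 0.0875
t 3.5 tcp [0.5934 0.0228 0.0411] jaw -90.25 tilt x,y [0.0173 0.0065] F [-0.35  0.63  0.05] M [-0.08  0.04 -0.03] op 0.0875 q [ 21.   22.9 -23.3   0.  -42.8  68.7]
```

```bash
python3 -m crank '[{"linear":[0,0,0],"rot":[0,0,0],"hand":1}]'
python3 -c "
from h import *
st()"; python3 -m crank '[{"linear":[-0.1,-0.1,0],"rot":[0.08,0.2,0],"hand":1}]'
python3 -c "
from h import *
st()"
```

```text
clock: 3.62
tool_pos: [0.5941, 0.023, 0.0421]
orientation: [-159.5, 88.9, 20.3]
force: [-0.7, 0.5, -0.6]
opening: 0.0875
t 3.62 tcp [0.5941 0.023  0.0421] jaw -90.24 tilt x,y [0.0187 0.0069] F [-0.73  0.46 -0.59] M [-0.04  0.02  0.03] op 0.0875 q [ 21.1  22.8 -23.2   0.  -42.9  68.7]
clock: 3.75
tool_pos: [0.5882, 0.0173, 0.0428]
orientation: [-95.5, 89.2, 84.3]
force: [0.2, -0.2, -0.2]
opening: 0.0878
t 3.75 tcp [0.5882 0.0173 0.0428] jaw -90.19 tilt x,y [0.0014 0.0145] F [ 0.24 -0.2  -0.2 ] M [-0.08 -0.    0.01] op 0.0878 q [ 20.2  22.8 -22.7  -1.1 -44.2  70.4]
```

```bash
python3 -m crank '[{"linear":[-0.02,0,-0.2],"rot":[-0.17,0.01,0],"hand":1},{"linear":[0,0,-0.2],"rot":[0,0,0],"hand":1}]'
python3 -c "
from h import *
st()"
```

```text
clock: 4.0
tool_pos: [0.5877, 0.0169, 0.019]
orientation: [178.0, 89.8, -2.3]
force: [0.1, -0.0, 0.7]
opening: 0.0877
t 4.0 tcp [0.5877 0.0169 0.019 ] jaw -90.26 tilt x,y [ 0.0029 -0.0001] F [ 0.13 -0.01  0.69] M [-0.05  0.01  0.01] op 0.0877 q [ 20.7  24.5 -24.4   0.1 -41.   68.9]
```

```bash
python3 -m crank '[{"linear":[-0.01,0,0],"rot":[0,0.03,0],"hand":0.4},{"linear":[0,0,0],"rot":[0,0,0],"hand":0.2},{"linear":[0,0,0],"rot":[0,0,0],"hand":0},{"linear":[0,0,0],"rot":[0,0,0],"hand":0},{"linear":[0,0,0],"rot":[0,0,0],"hand":0},{"linear":[0,0,0],"rot":[0,0,0],"hand":0}]'
python3 -c "
from h import *
st()"
```

```text
clock: 4.75
tool_pos: [0.5865, 0.0168, 0.0178]
orientation: [26.5, 89.9, -153.7]
force: [0.5, 0.0, 0.4]
opening: 0.0331
t 4.75 tcp [0.5865 0.0168 0.0178] jaw -90.24 tilt x,y [-0.0018 -0.0009] F [0.5  0.05 0.37] M [-0.02 -0.01  0.03] op 0.0331 q [ 20.7  24.7 -24.3   0.  -41.1  69. ]
```

```bash
python3 -m crank '[{"linear":[0,0,0],"rot":[0,0,0],"hand":0},{"linear":[0,0,0],"rot":[0,0,0],"hand":0},{"linear":[0,0,0],"rot":[0,0,0],"hand":0}]'
python3 -c "
from h import *
st()"
```

```text
clock: 5.12
tool_pos: [0.5865, 0.0168, 0.0178]
orientation: [25.7, 89.9, -154.5]
force: [0.7, 0.8, -0.6]
opening: 0.025
t 5.12 tcp [0.5865 0.0168 0.0178] jaw -90.25 tilt x,y [-0.0017 -0.0008] F [ 0.75  0.83 -0.63] M [-0.02 -0.06  0.03] op 0.025 q [ 20.7  24.6 -24.3   0.  -41.1  69. ]
```

```bash
python3 -m crank '[{"linear":[0,0,0.4],"rot":[0,0,0],"hand":0},{"linear":[0,0,0.5],"rot":[0,0,0],"hand":0},{"linear":[0,0,0.5],"rot":[0,0,0],"hand":0},{"linear":[0,0,0.5],"rot":[0,0,0],"hand":0},{"linear":[0,0,0.5],"rot":[0,0,0],"hand":0},{"linear":[0,0,0.3],"rot":[0,0,0],"hand":0},{"linear":[0,0,0.1],"rot":[0,0,0],"hand":0},{"linear":[-0.3,0.6,0],"rot":[0,0,0],"hand":0},{"linear":[-0.3,0.6,0],"rot":[0,0,0],"hand":0},{"linear":[-0.3,0.6,0],"rot":[0,0,0],"hand":0},{"linear":[-0.3,0.6,0],"rot":[0,0,0],"hand":0},{"linear":[-0.2,0.3,0],"rot":[0,0,0],"hand":0}]'
python3 -c "
from h import *
st();snap('wrist','w3.png');snap('scene','s3.png');snap('top','t3.png')"
```

```text
clock: 6.62
tool_pos: [0.4966, 0.1805, 0.1859]
orientation: [20.1, 89.4, -160.4]
force: [-0.0, 0.5, -0.9]
opening: 0.0256
t 6.62 tcp [0.4966 0.1805 0.1859] jaw -90.53 tilt x,y [-0.0094 -0.0034] F [-0.04  0.47 -0.9 ] M [ 0.01 -0.06  0.02] op 0.0256 q [ 41.1   8.9 -20.6  -0.2 -61.   48.5]
```

View pics/w3.png

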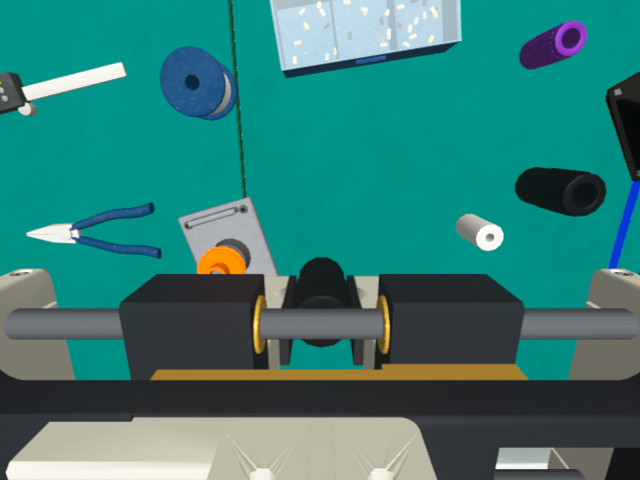

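View pics/s3.png

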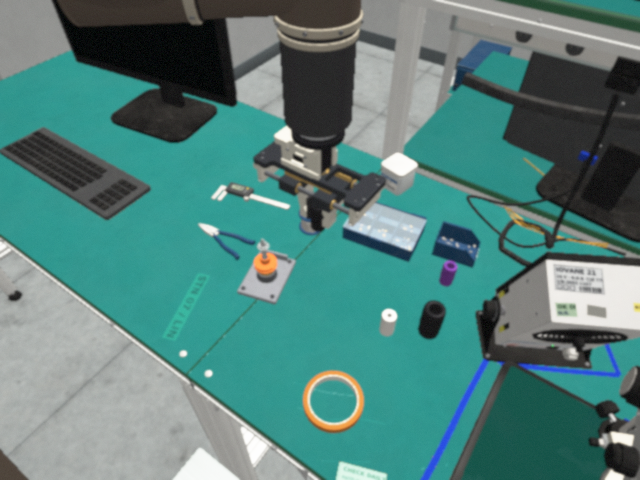

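The black tube is held between the fingers at wrist pixel (322,300), and the white tube, reel and pliers are untouched. Next I'll zoom on the tip.

Run:
```python
from h import *
t=load('top0.png');s=load('s3.png')
a=cv2.resize(t['image'][265:297,270:302,::-1],None,fx=12,fy=12,interpolation=cv2.INTER_CUBIC)
b=cv2.resize(s['image'][232:272,246:286,::-1],None,fx=9.6,fy=9.6,interpolation=cv2.INTER_CUBIC)
cv2.imwrite('pics/z3.png',np.hstack([a,b]))
```

```text
(no output)
```

View pics/z3.png

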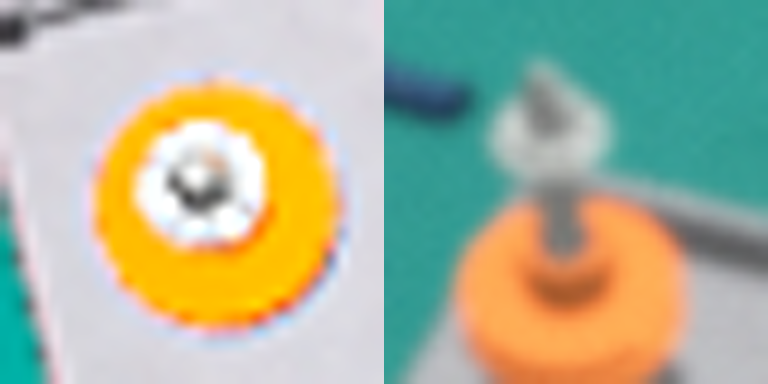

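Run:
```python
from h import *
t=load('top0.png');s=load('s3.png')
print('top nut',ray(t,286.2,279.75,.095),'roller',ray(t,287.6,281.4,.058),'tip',ray(t,286.3,278.3,.114))
print('scene tip',ray(s,261.9,238.4,.114),'nut',ray(s,263,245.3,.095))
print(((np.array([.4545,.2755,0.172])-monitor.get_obs()['tool_pos'])/.06).round(3))
```

```text
top nut [0.45489565 0.27707568 0.095     ] roller [0.45428061 0.27613919 0.058     ] tip [0.45638002 0.27585164 0.114     ]
scene tip [0.45628612 0.27636251 0.114     ] nut [0.45661972 0.27625318 0.095     ]
[-0.708  1.596 -0.235]
```

```bash
python3 -m crank '[{"linear":[-0.17,0.38,-0.05],"rot":[0.0,-0.1,0.05],"hand":0},{"linear":[-0.17,0.38,-0.05],"rot":[0,0,0.05],"hand":0},{"linear":[-0.17,0.38,-0.05],"rot":[0,0,0],"hand":0},{"linear":[-0.15,0.3,-0.05],"rot":[0,0,0],"hand":0},{"linear":[0,0.1,0],"rot":[0,0,0],"hand":0},{"linear":[0,0,0],"rot":[0,0,0],"hand":0}]'
python3 -c "
from h import *
st()"
```

```text
clock: 7.52
tool_pos: [0.458, 0.2702, 0.1711]
orientation: [66.0, 89.6, -114.3]
force: [-0.0, 0.6, -1.4]
opening: 0.025
t 7.53 tcp [0.458  0.2702 0.1711] jaw -90.23 tilt x,y [-0.0031 -0.007 ] F [-0.03  0.64 -1.41] M [-0.02  0.04  0.06] op 0.025 q [ 51.8   9.9 -21.7   0.1 -58.9  37.9]
```

```bash
python3 -m crank '[{"linear":[-0.04,0.1,-0.1],"rot":[0.08,-0.03,0],"hand":0},{"linear":[0,0,-0.1],"rot":[0,0,0],"hand":0}]'
python3 -c "
from h import *
st();snap('scene','s4.png');snap('wrist','w4.png');st()
s=load('s4.png')
cv2.imwrite('pics/z4.png',cv2.resize(s['image'][195:285,220:310,::-1],None,fx=6.6,fy=6.6,interpolation=cv2.INTER_CUBIC))"
```

```text
clock: 7.78
tool_pos: [0.4562, 0.2755, 0.1586]
orientation: [-90.1, 89.9, 89.6]
force: [-0.2, -0.3, 0.3]
opening: 0.0251
t 7.78 tcp [0.4562 0.2755 0.1586] jaw -90.33 tilt x,y [0.     0.0009] F [-0.16 -0.26  0.34] M [-0.    0.02  0.07] op 0.0251 q [ 52.2  10.4 -22.7  -0.  -56.8  37.5]
t 7.88 tcp [0.4559 0.2751 0.1582] jaw -90.33 tilt x,y [-0.001  -0.0004] F [-0.63  0.57 -0.51] M [-0.07 -0.    0.01] op 0.0251 q [ 52.2  10.5 -22.7  -0.  -56.8  37.5]
```

View pics/z4.png

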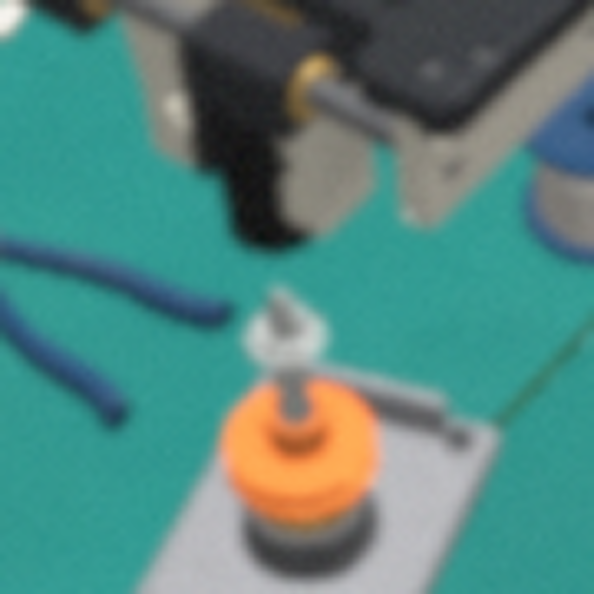

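View pics/w4.png

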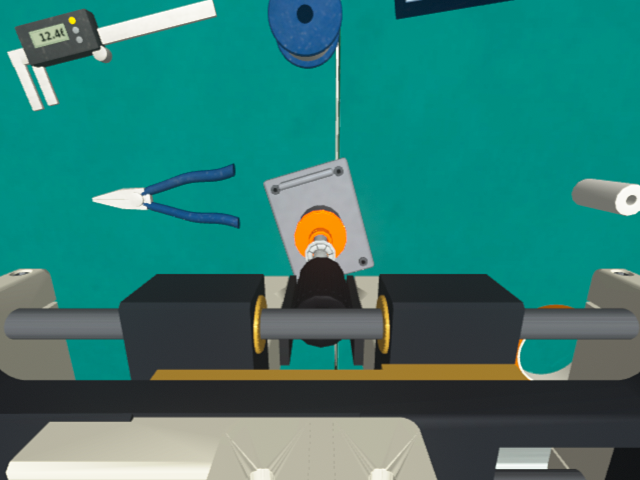

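Run:
```python
from h import *
for f,(u0,v0,w,h) in {'s4.png':(220,195,90,90),'w4.png':(270,210,100,100)}.items():
    s=load(f);k=6
    im=np.ascontiguousarray(cv2.resize(s['image'][v0:v0+h,u0:u0+w,::-1],None,fx=k,fy=k,interpolation=cv2.INTER_CUBIC))
    def circ(c,r,col):
        a=np.linspace(0,2*np.pi,60);p=[proj(s,[c[0]+r*np.cos(x),c[1]+r*np.sin(x),c[2]]) for x in a]
        p=((np.array(p)-[u0-.5,v0-.5])*k).astype(int);cv2.polylines(im,[p],True,col,1)
    tp=s['tp'];circ([tp[0],tp[1],tp[2]-.018],.013,(0,0,255));circ([tp[0],tp[1],tp[2]-.018+.05],.013,(0,0,255))
    for z,r in((.114,.0015),(.102,.005),(.098,.011),(.058,.022)): circ([.4555,.2763,z],r,(255,0,0))
    cv2.imwrite('pics/o'+f,im)
a=cv2.imread('pics/os4.png');b=cv2.imread('pics/ow4.png');h=600
cv2.imwrite('pics/o4.png',cv2.resize(np.hstack([cv2.resize(a,(400,400)),cv2.resize(b,(400,400))]),None,fx=1,fy=1))
```

```text
(no output)
```

View pics/os4.png

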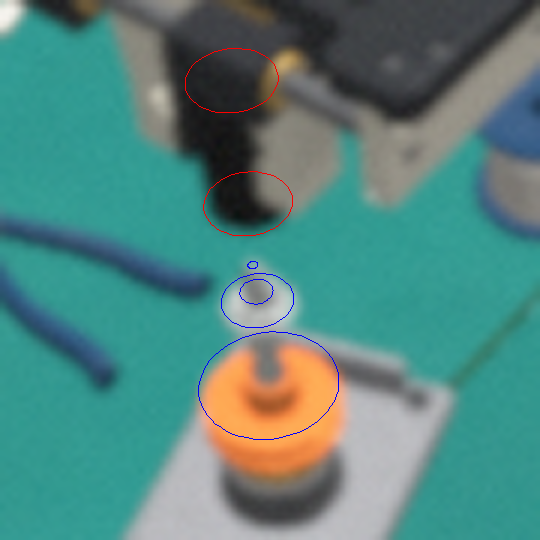

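View pics/ow4.png

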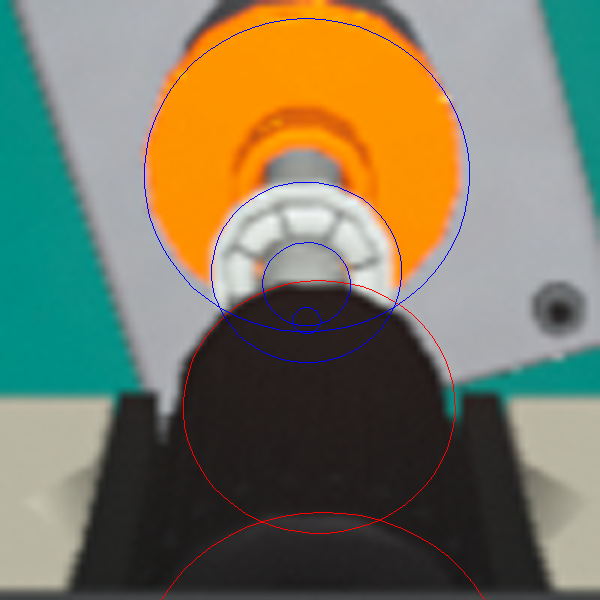

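Run:
```python
from h import *
s=load('w4.png')
hs=cv2.cvtColor(s['image'],cv2.COLOR_RGB2HSV)
rows=[]
for v in range(205,262):
  for u in range(290,352):
    if s['depth'][v,u]>0: rows.append([u,v,*pt(s,u,v),*hs[v,u]])
r=np.array(rows)
org=(r[:,5]>8)&(r[:,5]<25)&(r[:,6]>150)
w=r[org];print('orange z hist',np.histogram(w[:,4],bins=np.arange(.04,.085,.002)))
# column of points along u=321
for v in range(205,262,1):
    q=r[(r[:,1]==v)&(abs(r[:,0]-320)<.5)]
    if len(q): print(v,q[0,2:5].round(4),q[0,5:],end=' | ')
```

```text
orange z hist (array([  2,  55,  23,   0,   1, 278, 932,  35,  13,  18,  16,  15,  96,
        20,   0,   0,   0,   0,   0,   0,   0,   0]), array([0.04 , 0.042, 0.044, 0.046, 0.048, 0.05 , 0.052, 0.054, 0.056,
       0.058, 0.06 , 0.062, 0.064, 0.066, 0.068, 0.07 , 0.072, 0.074,
       0.076, 0.078, 0.08 , 0.082, 0.084]))
205 [0.4757 0.2768 0.0125] [105.   8. 130.] | 206 [0.4748 0.2768 0.0131] [150.   3.  87.] | 207 [0.4741 0.2768 0.0145] [ 0.  0. 81.] | 208 [0.4738 0.2768 0.0177] [140.   9.  82.] | 209 [0.4739 0.2768 0.023 ] [  7. 112. 137.] | 210 [0.4768 0.2767 0.043 ] [ 14. 224. 250.] | 211 [0.4759 0.2767 0.043 ] [ 18. 255. 255.] | 212 [0.4768 0.2767 0.0517] [ 19. 255. 254.] | 213 [0.4762 0.2767 0.0526] [ 19. 255. 254.] | 214 [0.4749 0.2767 0.0508] [ 18. 255. 254.] | 215 [0.4746 0.2767 0.053 ] [ 18. 255. 253.] | 216 [0.4739 0.2767 0.0536] [ 18. 255. 253.] | 217 [0.4727 0.2767 0.0522] [ 18. 255. 254.] | 218 [0.4717 0.2767 0.0512] [ 18. 255. 254.] | 219 [0.4714 0.2767 0.0537] [ 18. 255. 253.] | 220 [0.4703 0.2767 0.0524] [ 18. 255. 254.] | 221 [0.4695 0.2767 0.0527] [ 18. 255. 254.
[... 1131 characters left out ...]
1 ] [ 70.   3. 232.] | 247 [0.4618 0.2767 0.0994] [ 60.   6. 225.] | 248 [0.4615 0.2767 0.1008] [ 60.   7. 206.] | 249 [0.4605 0.2767 0.0997] [ 48.   8. 159.] | 250 [0.4603 0.2767 0.1016] [ 45.   6. 158.] | 251 [0.46   0.2767 0.1026] [ 48.   7. 174.] | 252 [0.46   0.2767 0.1049] [ 42.   7. 172.] | 253 [0.4597 0.2767 0.106 ] [ 45.   6. 175.] | 254 [0.4592 0.2767 0.1068] [ 54.   7. 181.] | 255 [0.4592 0.2767 0.1089] [ 50.   8. 185.] | 256 [0.4582 0.2767 0.1078] [ 54.   7. 179.] | 257 [0.4691 0.2765 0.1419] [ 20.   8. 102.] | 258 [0.4693 0.2765 0.1441] [ 9. 57. 45.] | 259 [0.4688 0.2765 0.1444] [ 3. 70. 40.] | 260 [0.4697 0.2765 0.1485] [ 5. 68. 41.] | 261 [0.4689 0.2765 0.148 ] [ 6. 64. 40.] |
```

Wrist depth puts the axis at about (0.4549, 0.2766), from the shaft, neck and nut fronts. The shaft taper starts at 0.102, as specified. The neck top is at about 0.065 and the nut top at about 0.100. I'll correct by about 1 mm and descend over the tip.

```bash
python3 -m crank '[{"linear":[-0.015,0.025,0],"rot":[0,0,0],"hand":0},{"linear":[0,0,-0.15],"rot":[0,0,0],"hand":0},{"linear":[0,0,-0.15],"rot":[0,0,0],"hand":0}]'
python3 -c "
from h import *
st()"
```

```text
clock: 8.25
tool_pos: [0.4553, 0.2767, 0.1398]
orientation: [-89.6, 90.0, 90.0]
force: [-0.1, 0.9, -0.8]
opening: 0.0254
t 8.25 tcp [0.4553 0.2767 0.1398] jaw -90.34 tilt x,y [-0.      0.0007] F [-0.06  0.93 -0.82] M [-0.06 -0.   -0.02] op 0.0254 q [ 52.4  11.5 -24.1  -0.  -54.3  37.3]
```

```bash
python3 -m crank '[{"linear":[0,0,-0.15],"rot":[0,0,0],"hand":0},{"linear":[0,0,-0.1],"rot":[0,0,0],"hand":0},{"linear":[0,0,0],"rot":[0,0,0],"hand":0}]'
python3 -c "
from h import *
st();snap('wrist','w5.png')"
python3 -m crank '[{"linear":[0,0,-0.05],"rot":[0,0,0],"hand":0}]'
python3 -c "
from h import *
st()"
```

```text
clock: 8.62
tool_pos: [0.4548, 0.2761, 0.1223]
orientation: [36.9, 89.9, -143.5]
force: [-0.2, 0.2, -0.3]
opening: 0.0255
t 8.62 tcp [0.4548 0.2761 0.1223] jaw -90.34 tilt x,y [-0.0017 -0.0012] F [-0.19  0.23 -0.35] M [-0.11 -0.06  0.01] op 0.0255 q [ 52.4  12.7 -25.3  -0.  -52.1  37.3]
clock: 8.8
tool_pos: [0.4552, 0.2765, 0.12]
orientation: [25.4, 90.0, -154.9]
force: [0.2, 0.1, -0.1]
opening: 0.0252
t 8.8 tcp [0.4552 0.2765 0.12  ] jaw -90.33 tilt x,y [-0.0007 -0.0003] F [ 0.23  0.14 -0.13] M [-0.02 -0.08 -0.02] op 0.0252 q [ 52.4  12.8 -25.5  -0.  -51.7  37.3]
```

View pics/w5.png

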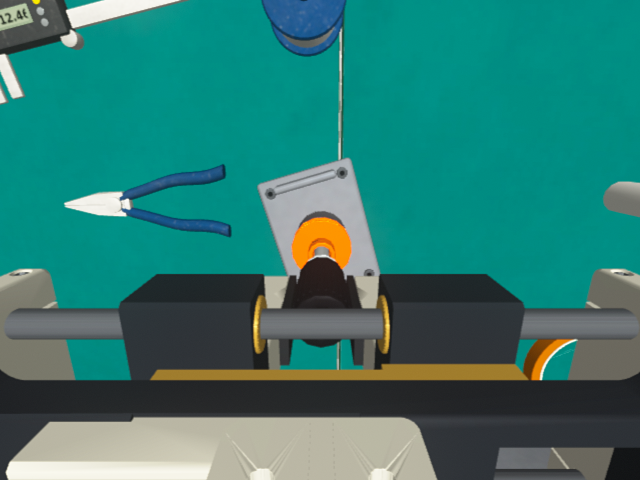

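The tube (322,300) is over the shaft tip, just above the nut, with no side force. Now I'll push in short steps and read the force after each.

```bash
cat > q.py <<'E'
from plant import monitor
o=monitor.get_obs();print(o['clock'].__round__(2),(o['tool_pos']*1000).round(2),o['force'].round(2),round(o['opening']*1000,2))
E
python3 -m crank '[{"linear":[0,0,-0.03],"rot":[0,0,0],"hand":0}]'>/dev/null; python3 q.py
python3 -m crank '[{"linear":[0,0,-0.03],"rot":[0,0,0],"hand":0}]'>/dev/null; python3 q.py
python3 -m crank '[{"linear":[0,0,-0.03],"rot":[0,0,0],"hand":0}]'>/dev/null; python3 q.py
python3 -m crank '[{"linear":[0,0,-0.03],"rot":[0,0,0],"hand":0}]'>/dev/null; python3 q.py
python3 -m crank '[{"linear":[0,0,-0.03],"rot":[0,0,0],"hand":0}]'>/dev/null; python3 q.py
python3 -m crank '[{"linear":[0,0,-0.03],"rot":[0,0,0],"hand":0}]'>/dev/null; python3 q.py
```

```text
8.93 [455.22 276.63 118.15] [ 0.06 -0.26 -0.87] 25.41
9.05 [455.65 276.81 117.08] [-3.79 -0.84 10.31] 25.41
9.18 [455.75 276.81 116.37] [-5.8  -2.52 11.95] 25.5
9.3 [455.77 276.82 115.74] [-5.08 -0.56 10.81] 25.6
9.43 [455.73 276.79 115.18] [-5.71 -2.09 11.2 ] 25.31
9.55 [455.75 276.8  114.67] [-5.01 -1.38 11.17] 25.16
```

```bash
python3 -m crank '[{"linear":[-0.02,0,-0.05],"rot":[0,0,0],"hand":0}]'>/dev/null; python3 q.py
python3 -m crank '[{"linear":[-0.02,0,-0.05],"rot":[0,0,0],"hand":0}]'>/dev/null; python3 q.py
python3 -m crank '[{"linear":[-0.01,0,-0.05],"rot":[0,0,0],"hand":0}]'>/dev/null; python3 q.py
python3 -m crank '[{"linear":[-0.01,0,-0.05],"rot":[0,0,0],"hand":0}]'>/dev/null; python3 q.py
python3 -c "
from h import *
st();snap('wrist','w6.png')
s=load('w6.png')
cv2.imwrite('pics/z6.png',cv2.resize(s['image'][200:300,270:370,::-1],None,fx=6,fy=6,interpolation=cv2.INTER_CUBIC))
for v in range(215,275):
    p=pt(s,320,v);print(v,p[[0,2]].round(4),end='|')"
```

```text
9.68 [455.29 276.9  113.25] [ 0.29 -4.14 10.81] 25.36
9.8 [455.19 276.89 111.95] [ 0.73 -5.28 11.6 ] 25.31
9.93 [455.43 276.91 110.58] [-2.89 -2.86 11.66] 25.29
10.05 [455.42 276.86 109.03] [-3.5  -3.08 10.72] 25.67
t 10.05 tcp [0.4554 0.2769 0.109 ] jaw -90.04 tilt x,y [0.0105 0.0027] F [-3.5  -3.08 10.72] M [-1.09  1.19 -0.05] op 0.0257 q [ 52.7  13.2 -26.9   0.5 -49.4  36.9]
215 [0.4765 0.0106]|216 [0.4757 0.0102]|217 [0.4753 0.0126]|218 [0.4748 0.014 ]|219 [0.4744 0.0159]|220 [0.474  0.0178]|221 [0.4737 0.0199]|222 [0.4739 0.0245]|223 [0.4736 0.0267]|224 [0.4765 0.0429]|225 [0.476 0.044]|226 [0.4755 0.045 ]|227 [0.4767 0.053 ]|228 [0.4759 0.0528]|229 [0.4751 0.0522]|230 [0.4745 0.0525]|231 [0.4737 0.052 ]|232 [0.4734 0.0539]|233 [0.4724 0.0526]|234 [0.4717 0.0523]|235 [0.471  0.0526]|236 [0.4703 0.0523]|237 [0.4694 0.0515]|238 [0.4689 0.0523]|239 [0.4681 0.0522]|240 [0.4677 0.0531]|241 [0.4667 0.0521]|242 [0.466 0.052]|243 [0.4654 0.0524]|244 [0.4646 0.052 ]|245 [0.4649 0.0555]|246 [0.4642 0.0558]|247 [0.4644 0.0586]|248 [0.4647 0.0619]|249 [0.4643 0.0628]|250 [0.464  0.0641]|251 [0.4638 0.0657]|252 [0.4631 0.0657]|253 [0.4624 0.0656]|254 [0.4614 0.0646]|255 [0.4598 0.0615]|256 [0.46   0.0644]|257 [0.4599 0.0662]|258 [0.4688 0.0948]|259 [0.4685 0.0955]|260 [0.4686 0.0976]|261 [0.4686 0.0991]|262 [0.4686 0.101 ]|263 [0.4687 0.1029]|264 [0.4686 0.104 ]|265 [0.4685 0.1054]|266 [0.4685 0.107 ]|267 [0.4692 0.1103]|268 [0.4687 0.1106]|269 [0.4683 0.1109]|270 [0.4687 0.1133]|271 [0.4688 0.1151]|272 [0.4688 0.1163]|273 [0.4686 0.1171]|274 [0.4686 0.1185]|
```

View pics/z6.png

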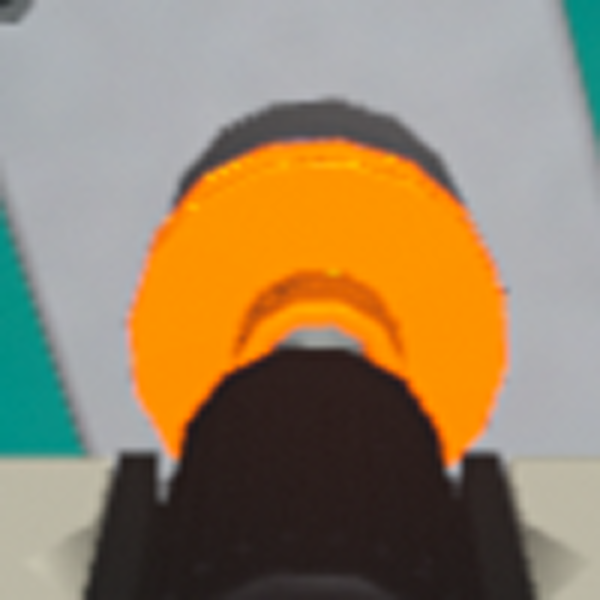

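```bash
python3 -m crank '[{"linear":[-0.01,0,-0.06],"rot":[0,0.1,0],"hand":0},{"linear":[0,0,-0.06],"rot":[0,0.03,0],"hand":0}]'>/dev/null; python3 q.py
python3 -m crank '[{"linear":[0,0,-0.06],"rot":[0,0.03,0],"hand":0},{"linear":[0,0,-0.06],"rot":[0,0.03,0],"hand":0}]'>/dev/null; python3 q.py
python3 -m crank '[{"linear":[0,0,-0.06],"rot":[0,0.03,0],"hand":0},{"linear":[0,0,-0.06],"rot":[0,0.03,0],"hand":0}]'>/dev/null; python3 q.py
python3 -c "
from h import *
st()"
```

```text
10.35 [455.7  276.8  104.63] [-5.38 -2.22 11.87] 25.23
10.6 [455.75 276.8   99.85] [-5.07 -1.93 10.73] 25.54
10.85 [455.79 276.77  94.99] [-3.59 -1.95 10.6 ] 25.09
t 10.85 tcp [0.4558 0.2768 0.095 ] jaw -89.89 tilt x,y [-0.007   0.0046] F [-3.59 -1.95 10.6 ] M [-0.75  1.84 -0.01] op 0.0251 q [ 52.   14.7 -26.7  -0.6 -48.7  38.5]
```

```bash
python3 -m crank '[{"linear":[-0.01,0,-0.05],"rot":[-0.03,-0.06,0],"hand":0}]'>/dev/null; python3 q.py
python3 -m crank '[{"linear":[-0.01,0,-0.04],"rot":[0,0,0],"hand":0}]'>/dev/null; python3 q.py
python3 -m crank '[{"linear":[0,0,-0.035],"rot":[0,0,0],"hand":0}]'>/dev/null; python3 q.py
python3 -m crank '[{"linear":[0,0,-0.035],"rot":[0,0,0],"hand":0}]'>/dev/null; python3 q.py
python3 -c "
from h import *
st();snap('wrist','w7.png')
s=load('w7.png');print(campose(s)[2,3])
w=np.array([pt(s,u,v) for u in range(295,347) for v in range(215,275)])
w=w[(abs(w[:,0]-.4755)<.012)&(w[:,2]>.047)&(w[:,2]<.056)&(np.hypot(w[:,0]-.455,w[:,1]-.2766)<.021)&(np.hypot(w[:,0]-.455,w[:,1]-.2766)>.011)];print('roller top',np.median(w[:,2]),len(w))
w=np.array([pt(load('w6.png'),u,v) for u in range(295,347) for v in range(215,275)])
w=w[(w[:,2]>.047)&(w[:,2]<.056)&(np.hypot(w[:,0]-.455,w[:,1]-.2766)<.021)&(np.hypot(w[:,0]-.455,w[:,1]-.2766)>.011)];print('before',np.median(w[:,2]),len(w))
"
```

```text
10.97 [455.67 276.87  93.26] [-2.76 -2.43 11.32] 24.7
11.1 [455.58 276.91  92.22] [-1.82 -2.77 11.15] 25.28
11.22 [455.79 276.86  91.39] [-4.59 -2.09 10.78] 25.35
11.35 [455.83 276.85  90.51] [-5.12 -1.48 11.43] 25.27
t 11.35 tcp [0.4558 0.2768 0.0905] jaw -89.78 tilt x,y [0.0023 0.003 ] F [-5.12 -1.48 11.43] M [-0.55  2.01 -0.03] op 0.0253 q [ 52.3  14.8 -27.5  -0.  -47.5  37.9]
0.24946601301832577
roller top 0.05255015518170264 750
before 0.05250522024811116 1180
```

```bash
python3 -m crank '[{"linear":[-0.01,0,-0.035],"rot":[0,0.02,0],"hand":0}]'>/dev/null; python3 q.py
python3 -m crank '[{"linear":[-0.01,0,-0.035],"rot":[0,0,0],"hand":0}]'>/dev/null; python3 q.py
python3 -m crank '[{"linear":[0,0,-0.035],"rot":[0,0,0],"hand":0}]'>/dev/null; python3 q.py
python3 -m crank '[{"linear":[0,0,-0.035],"rot":[0,0,0],"hand":0}]'>/dev/null; python3 q.py
python3 -m crank '[{"linear":[0,0,-0.03],"rot":[0,0,0],"hand":0}]'>/dev/null; python3 q.py
```

```text
11.53 [455.58 276.91  89.67] [-2.49 -2.39 11.55] 25.45
11.65 [455.54 276.89  88.98] [-1.36 -2.92 11.41] 25.28
11.78 [455.76 276.85  88.14] [-5.36 -2.51 11.22] 25.3
11.9 [455.81 276.85  87.26] [-5.22 -1.97 12.32] 25.12
12.03 [455.8  276.82  86.72] [-6.47 -1.22 13.42] 25.4
```

The force is rising above the 11.2 N drag, so first touch was at about z = 87.8 mm. I'll continue gently toward about 17 N.

```bash
python3 -m crank '[{"linear":[-0.01,0,-0.03],"rot":[0,0,0],"hand":0}]'>/dev/null; python3 q.py
python3 -m crank '[{"linear":[-0.01,0,-0.03],"rot":[0,0,0],"hand":0}]'>/dev/null; python3 q.py
python3 -c "
from h import *
st();snap('wrist','w8.png')
s=load('w8.png')
w=np.array([pt(s,u,v) for u in range(295,347) for v in range(215,285)])
w=w[(w[:,2]>.042)&(w[:,2]<.056)&(np.hypot(w[:,0]-.455,w[:,1]-.2766)<.020)&(np.hypot(w[:,0]-.455,w[:,1]-.2766)>.012)];print('roller top',np.median(w[:,2]),len(w))
"
```

```text
12.15 [455.58 276.88  86.42] [-2.62 -3.4  13.97] 25.08
12.28 [455.56 276.89  86.25] [-2.35 -4.5  14.04] 25.53
t 12.28 tcp [0.4556 0.2769 0.0862] jaw -89.56 tilt x,y [0.0076 0.0049] F [-2.35 -4.5  14.04] M [-1.46  1.05 -0.05] op 0.0255 q [ 52.5  14.9 -28.2   0.2 -46.5  37.8]
roller top 0.051393430904904724 932
```

```bash
python3 -m crank '[{"linear":[0,0,-0.045],"rot":[0,0.03,0],"hand":0}]'>/dev/null; python3 q.py
python3 -m crank '[{"linear":[0,0,-0.045],"rot":[0,0,0],"hand":0}]'>/dev/null; python3 q.py
```

```text
12.45 [455.84 276.86  85.23] [-5.96 -3.19 15.93] 25.16
12.57 [455.95 276.89  84.23] [-7.5  -1.78 17.67] 25.0
```

```bash
python3 -c "
from h import *
st();snap('wrist','w9.png')
s=load('w9.png')
w=np.array([pt(s,u,v) for u in range(295,347) for v in range(215,285)])
w=w[(w[:,2]>.042)&(w[:,2]<.056)&(np.hypot(w[:,0]-.455,w[:,1]-.2766)<.020)&(np.hypot(w[:,0]-.455,w[:,1]-.2766)>.012)];print('roller top',np.median(w[:,2]),len(w));st()
"
python3 -m crank '[{"linear":[0,0,0],"rot":[0,0,0],"hand":0}]'>/dev/null; python3 q.py
```

```text
t 12.57 tcp [0.456  0.2769 0.0842] jaw -89.49 tilt x,y [0.0069 0.0056] F [-7.5  -1.78 17.67] M [-1.02  2.99  0.  ] op 0.025 q [ 52.4  15.1 -28.2   0.2 -46.2  38. ]
roller top 0.049452259510865376 921
t 12.62 tcp [0.4559 0.2769 0.0841] jaw -89.49 tilt x,y [0.0069 0.0056] F [-6.85 -2.12 15.86] M [-0.98  2.69 -0.05] op 0.0251 q [ 52.4  15.1 -28.2   0.2 -46.2  38. ]
12.75 [456.01 277.03  84.76] [ 0.74  0.34 -0.67] 25.03
```

The roller dropped 3.1 mm and the push was 6.4 N over the drag, so the spring is about half squeezed. I'll lift straight off.

```bash
python3 -m crank '[{"linear":[-0.01,0,0.1],"rot":[-0.06,0.08,0],"hand":0},{"linear":[0,0,0.2],"rot":[0,0,0],"hand":0},{"linear":[0,0,0.2],"rot":[0,0,0],"hand":0}]'>/dev/null; python3 q.py
python3 -c "
from h import *
st()"
```

```text
13.12 [455.26 276.81 115.96] [-0.85  0.68 -0.26] 25.57
t 13.12 tcp [0.4553 0.2768 0.116 ] jaw -89.49 tilt x,y [-0.0007 -0.0003] F [-0.85  0.68 -0.26] M [-0.02 -0.07  0.  ] op 0.0256 q [ 52.4  13.1 -25.7  -0.  -51.2  38.1]
```

```bash
python3 -m crank '[{"linear":[0,0,0.3],"rot":[0,0,0],"hand":0},{"linear":[0,0,0.3],"rot":[0,0,0],"hand":0},{"linear":[0,0,0.2],"rot":[0,0,0],"hand":0},{"linear":[0.2,-0.5,0],"rot":[0,0,0],"hand":0},{"linear":[0.2,-0.5,0],"rot":[0,0,0],"hand":0},{"linear":[0.2,-0.5,0],"rot":[0,0,0],"hand":0},{"linear":[0.2,-0.5,0],"rot":[0,0,0],"hand":0},{"linear":[0.2,-0.5,0],"rot":[0,0,0],"hand":0},{"linear":[0.1,-0.1,0],"rot":[0,0,0],"hand":0},{"linear":[0,0,0],"rot":[0,0,0],"hand":0}]'>/dev/null
python3 -c "
from h import *
st();snap('scene','s10.png');snap('wrist','w10.png')"
```

```text
t 14.38 tcp [0.5236 0.1177 0.1718] jaw -89.41 tilt x,y [0.0037 0.0043] F [0.55 0.29 0.47] M [-0.    0.03  0.03] op 0.0253 q [ 33.5   9.9 -21.4  -0.1 -58.3  57.1]
```

View pics/s10.png

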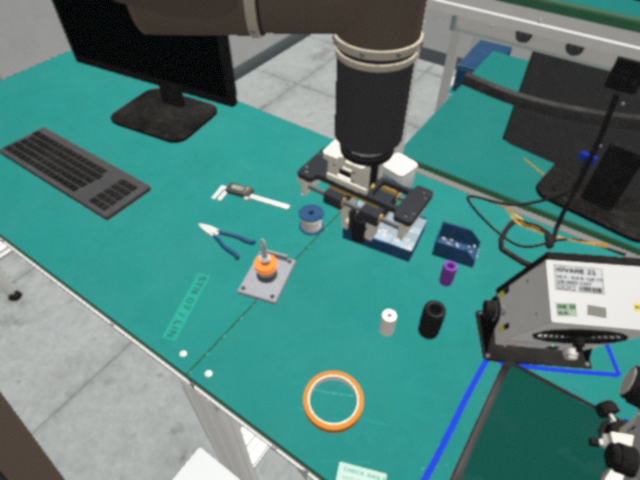

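View pics/w10.png

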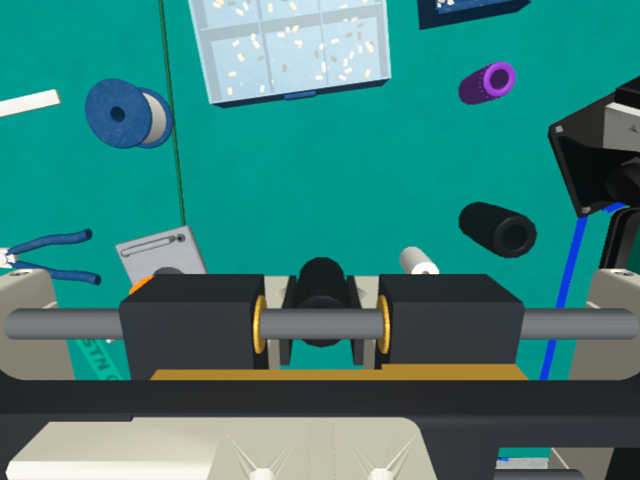

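The tube is still held upright, the nut is seated on the orange roller at (265,262), and the spot below is clear. I'll lower the tube.

```bash
python3 -m crank '[{"linear":[0,0,-0.4],"rot":[-0.04,0.04,0],"hand":0},{"linear":[0,0,-0.4],"rot":[0,0,0],"hand":0},{"linear":[0,0,-0.4],"rot":[0,0,0],"hand":0},{"linear":[0,0,-0.4],"rot":[0,0,0],"hand":0},{"linear":[0,0,-0.3],"rot":[0,0,0],"hand":0},{"linear":[0,0,0],"rot":[0,0,0],"hand":0}]'>/dev/null
python3 -c "
from h import *
st()"
```

```text
t 15.22 tcp [0.522  0.1243 0.0557] jaw -88.92 tilt x,y [0.002  0.0022] F [-0.71 -0.4  -1.04] M [-0.02 -0.    0.03] op 0.0254 q [ 34.3  17.7 -29.1  -0.1 -43.   56.8]
```

```bash
python3 -m crank '[{"linear":[0,-0.03,-0.2],"rot":[-0.02,0.02,0],"hand":0},{"linear":[0,0,-0.2],"rot":[0,0,0],"hand":0},{"linear":[0,0,-0.1],"rot":[0,0,0],"hand":0}]'>/dev/null; python3 q.py
python3 -m crank '[{"linear":[0,0,-0.05],"rot":[0,0,0],"hand":0}]'>/dev/null; python3 q.py
python3 -c "
from h import *
st()"
```

```text
15.6 [522.95 124.06  25.86] [ 0.06 -1.27 -0.09] 25.42
15.72 [522.9  123.95  22.48] [-0.04  0.3   0.24] 25.14
t 15.72 tcp [0.5229 0.124  0.0225] jaw -88.83 tilt x,y [0.0028 0.0018] F [-0.04  0.3   0.24] M [-0.04  0.02  0.02] op 0.0251 q [ 34.3  20.5 -30.8   0.  -38.5  56.9]
```

```bash
python3 -m crank '[{"linear":[0,0,-0.03],"rot":[-0.02,0.03,0],"hand":0}]'>/dev/null; python3 q.py
python3 -m crank '[{"linear":[0,0,-0.025],"rot":[0,0,0],"hand":0}]'>/dev/null; python3 q.py
python3 -m crank '[{"linear":[0,0,-0.02],"rot":[0,0,0],"hand":0}]'>/dev/null; python3 q.py
python3 -m crank '[{"linear":[0,0,-0.02],"rot":[0,0,0],"hand":0}]'>/dev/null; python3 q.py
python3 -c "
from h import *
st()"
```

```text
15.85 [522.95 123.91  20.61] [ 0.39 -0.95 -1.15] 25.33
15.97 [523.16 123.98  19.18] [-0.54  1.19 -1.05] 25.17
16.1 [523.27 124.03  18.06] [ 0.26  0.36 -0.44] 25.05
16.23 [523.61 124.08  17.68] [-5.18 -0.66 16.43] 25.16
t 16.23 tcp [0.5236 0.1241 0.0177] jaw -88.81 tilt x,y [0.0013 0.0003] F [-5.18 -0.66 16.43] M [-0.13  2.03 -0.  ] op 0.0252 q [ 34.2  21.  -30.8   0.  -38.1  56.9]
```

The bench contact came at 17.8 mm, so the tube did not slip in the grip. I'll release it.

```bash
python3 -m crank '[{"linear":[0,0,0],"rot":[0,0,0],"hand":0},{"linear":[0,0,0],"rot":[0,0,0],"hand":0.4},{"linear":[0,0,0],"rot":[0,0,0],"hand":0.8},{"linear":[0,0,0],"rot":[0,0,0],"hand":0.8},{"linear":[0,0,0],"rot":[0,0,0],"hand":0.8},{"linear":[0,0,0],"rot":[0,0,0],"hand":0.8}]'>/dev/null
python3 -c "
from h import *
st()"
```

```text
t 16.98 tcp [0.5239 0.1242 0.018 ] jaw -88.81 tilt x,y [0.0021 0.0008] F [-1.21  0.04 -1.57] M [-0.01 -0.05 -0.03] op 0.0678 q [ 34.2  21.  -30.8   0.1 -38.   56.9]
```

```bash
python3 -m crank '[{"linear":[0,0,0.1],"rot":[0,0,0],"hand":0.8},{"linear":[0,0,0.3],"rot":[0,0,0],"hand":0.8},{"linear":[0,0,0.5],"rot":[0,0,0],"hand":0.8},{"linear":[0,0,0.5],"rot":[0,0,0],"hand":0.8},{"linear":[0,0,0.5],"rot":[0,0,0],"hand":0.8},{"linear":[0,0,0.5],"rot":[0,0,0],"hand":0.8},{"linear":[0,0,0.3],"rot":[0,0,0],"hand":0.8},{"linear":[-0.7,-0.1,0],"rot":[0,0,0],"hand":0.8},{"linear":[-0.7,-0.1,0],"rot":[0,0,0],"hand":0.8},{"linear":[0,0,0],"rot":[0,0,0],"hand":0.8},{"linear":[0,0,0],"rot":[0,0,0],"hand":0.8}]'>/dev/null
python3 -c "
from h import *
st();snap('scene','s11.png');snap('wrist','w11.png');snap('top','t11.png')"
```

```text
t 18.35 tcp [0.4377 0.1114 0.1897] jaw -88.81 tilt x,y [0.0057 0.0029] F [0.58 0.03 0.51] M [ 0.03 -0.08  0.02] op 0.0701 q [ 39.5   0.5 -29.7   0.1 -59.5  51.7]
```

View pics/s11.png

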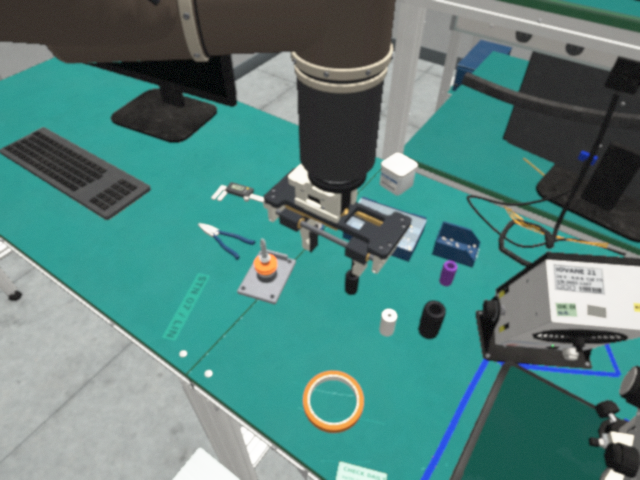

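View pics/w11.png

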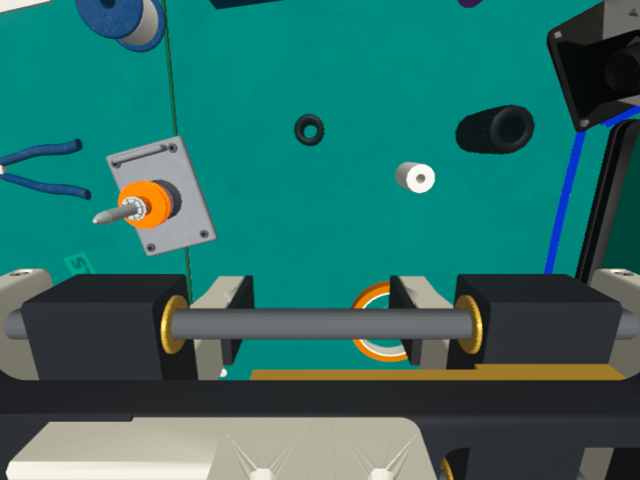

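The tube stands upright at wrist pixel (309,130), and the nut sits on the roller's neck at (137,207). I'll check the roller height and the tube position.

Run:
```python
from h import *
s=load('w11.png')
p=lambda us,vs:np.array([pt(s,u,v) for u in us for v in vs if s['depth'][v,u]>0])
w=p(range(85,185),range(165,245));r=np.hypot(w[:,0]-.455,w[:,1]-.2766)
m=(r<.020)&(r>.0125)&(w[:,2]>.044)&(w[:,2]<.056);print('roller top',np.median(w[m,2]),m.sum())
m=(r<.011)&(w[:,2]>.055)&(w[:,2]<.08);print('nut z',np.percentile(w[m,2],[5,50,95]))
m=(r<.006);print('tip z',w[m,2].max())
w=p(range(285,335),range(105,160));m=w[:,2]>.044;print('tube top mid',(w[m].min(0)+w[m].max(0))/2,np.median(w[m,2]))
w=p(range(200,260),range(80,130));print('bench',np.median(w[:,2]))
w=p(range(400,440),range(160,200));m=w[:,2]>.044;print('white',(w[m].min(0)+w[m].max(0))/2)
```

```text
roller top 0.04918164784806725 726
nut z [0.05668393 0.06651731 0.07677019]
tip z 0.11592044312406449
tube top mid [0.52443296 0.12473802 0.04846127] 0.05027170918558996
bench 0.0005365680681368168
white [0.48505436 0.025113   0.04860494]
```

```bash
python3 -c "
from plant import ticket
print(ticket.close_job())"
```

```text
the job is handed in; nothing more can be done
None
```

The job is done and handed in at about 18.5 s of the 67 s; the hand-in reports no verdict.

**What I did:** I gripped the small black tube, put it over the shaft and pressed the nut down. The drag was a steady 11 N or so, first touch was felt with the tool at about z = 87.8 mm, and I stopped at 17.7 N. I then lifted the tube straight off and stood it on the bench.

**Last checks:**
- **Spring:** the push ended about 6.4 N above the drag. The roller's top went from 52.5 to 49.2 mm and stayed there after the tube was lifted, so the spring is squeezed about 3.2 mm of its 6 mm.
- **Black tube:** it stands at about (0.524, 0.125), with its top face at 50 mm and about 166 mm from the shaft.
- **Bystanders:** the white tube measured within 1 mm of where it started. The reel and pliers were checked only by eye in the pictures and look unmoved.
- **Robot:** the arm is clear of everything.

**Disagreement:** the scene camera showed the held tube about 2 mm off from the wrist camera and the arm's own position. I used the wrist depth readings, and the fit over the shaft confirmed them. Side forces of up to about 7.5 N showed during the press.

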